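Put the drained cutting board away in its holder

TASK

The small cutting board has drained flat against its sloped stand and there is nothing to get hold of: slide it along the groove until it sticks out a few centimetres past one end of the stand (still resting in the groove), then pinch it by the part that sticks out and lift it off. Stand it on its long edge in the slot of the white holder, about centred along the slot and down on the slot's floor, and let go. Do not let the board fall onto the worktop, and leave the jar, the garlic and the mug where they are, standing.

Things in the scene. Friction and masses are not known exactly. Their poses are not given: they have to be found in the camera images.
- board: Small wooden cutting board with dark rubber strips on its short ends: 140 (own x) x 100 (own y) x 8 mm (own z), 0.09 to 0.18 kg. Origin at the centre of its underside, the face that lies on the stand; own z points out of the other face. On the stand its x is parallel to the stand's x, its y points down the slope, and a long edge rests in the groove. It slides under a push of less than 4 N.
- board_center (a point): Centre of the board, in mid thickness (4 mm from the origin along the board's z).
- drain_stand: Aluminium draining stand, fixed. Origin on the worktop under its middle; own z up, own x along groove and panel (both end at x = -90 and +90 mm, open-ended), own y to the side the slope faces. The flat panel slopes 55 degrees from horizontal: up the slope is (0, -0.574, 0.819), out of the panel (0, 0.819, 0.574) in its axes. Past both ends the space beside and behind the panel is empty.
- stand_groove (a point): Middle of the groove's inner corner, where the panel's face meets the groove's floor; (0, 30, 35) mm in the stand's frame. From here the panel runs 102 mm up the slope (6 mm thick, top edge 119 mm above the worktop). The groove is 13 mm wide; its front lip stands 8 mm up the slope from the groove's floor. Legs at x = +-70 mm.
- holder: White board holder with two steel hoops, 140 (own x) x 110 mm (own y), fixed to the worktop. Origin on the worktop under its centre; own z up. Between the hoops is a straight slot along its own x, 20 mm wide (own y from -10 to +10 mm), 100 mm long, open at both ends; its floor is 14 mm and the hoops' tops are 48 mm above the worktop.
- holder_slot (a point): Centre of the slot's floor, 14 mm above the worktop.
- jar: Bystander: glass jar with a dark lid, 65 mm across, 86 mm high, loose; origin at the centre of its foot.
- garlic: Bystander: bulb of garlic, 56 mm across and high, loose; origin at the centre of its underside.
- mug: Bystander: white mug with dark dots, 82 mm wide, 117 mm with its handle, 91 mm high, loose; origin at the centre of its underside.
There are look-alikes about, which are no part of the job. Several things have the shape of the holder; the one meant has the colours described above.

How it is judged:
By the outcome, as a careful person would: the job done as asked, in the order asked, and still so for the second after the job is handed in, with the robot touching nothing.
It also fails if it takes over 45 s, if anything falls off the work surface, if the arm or the gripper's body presses on something with over 40 N, if the wrist force passes 120 N, or if a joint passes its speed limit or range.

ROBOT

A 7-joint arm with a two-finger parallel gripper is mounted at the origin on a cart in front of the work surface, level with it; the furniture and walls round the work are solid. World frame = base frame: x ahead of the robot, y to its left, z up, the work surface at z = 0. Lengths are in m, angles in rad, forces in N, time in s.
With the tool pointing down it reaches from about 0.4 to 0.85 m from the base axis. Payload 4.5 kg.
Tool frame: the origin (TCP) lies on the centre line of the jaws, within the pads' length; the fingertips stand r.tips_ahead ahead of it and the grasp point (between the pads) is the TCP (r.tips_ahead is the distance from the TCP to the fingertips, in m); z points along the fingers, y is the direction in which the jaws open and shut (so a half turn about z gives the same grasp; the last joint's range is limited). The gripper opens to 88 mm and grips with 3 to 60 N. Pads are 18 mm wide; open, the fingers measure 123 mm over their backs; the gripper's body (75 mm by 187 mm) begins 45 mm behind the grasp point.
Start: joints at [1.167, 0.689, -0.195, 1.565, 0.157, 0.902, -0.215], TCP at [0.265, -0.566, 0.258] pointing down, gripper open.
Joint ranges: [-3.01, 3.01], [-0.46, 2.08], [-1.47, 1.51], [0.13, 2.56], [-1, 4.14], [0.04, 2.09], [-2.66, 2.66]. Speed limits (rad/s): [2.57, 2.57, 3.14, 3.14, 3.14, 3.14, 3.14].

INTERFACE

Orientations are given as a unit quaternion [x, y, z, w].
In Python, from plant import r gives the robot as it stands.
- The arm moves only by the shell command python3 -m inch 'ROWS' [FORCE]. ROWS is JSON, a list of rows, each a list of 5 numbers: the shift along the world's x, y, z in units of 25 mm (1.0 is 25 mm), then the turn about the world's z in units of 6 degrees (1.0 is 6 degrees), then the finger opening in mm, from 0 to 88.1. A call has 1 to 5 rows; each row shifts and turns the commanded pose from where the row before left it; what a row does not reach is not made up. A row lasts 1/10 s, in which the tool goes at most 50 mm and 8.59 degrees, less where a joint would pass 70% of its speed; a pose out of reach is approached as far as the arm can. A call is refused whole if a number of a shift passes 1 or a number of a turn 1, either way. A call with a gripper value outside its range is refused whole. The fingers move at their own pace and stop on an object; FORCE is the grip in N (left out, the last holds). Time passes only in rows, so rows that do not move let the fingers close. It gives the time, the measured TCP pose, the force and the opening at its end, in the units of the state.
- r.get_state(): the state, without advancing time (a new reading comes with each control period).
- r.snapshot(name): name is "scene" or "top" or "wrist"; returns a dict with "pixels" (480x640x3 uint8, red, green, blue), "range_z" (480x640 float32, m along the optical axis (not along the pixel's ray), 0 where there is no reading), "K" (3x3 intrinsics, pixels), "position" and "attitude" of the camera in the world. Camera axes: x right, y up, looking along -z (the intrinsics and any distortion apply to the point x, -y, -z); pixel columns grow to the right and rows downward; lengths in m; the calibration is good to about 2 mm. A picture is of the moment at which its call begins.
- r.finish_job(): hands the job in, once; it reports no verdict.
The state is a dict: "clock": time; "q": joint angles; "qd": joint speeds; "joint_torque": joint torques, N m; "tool_pos": TCP position; "eef_rot": TCP orientation; "contact_force": force on the tool from outside, world axes, zero at the start; "moment": the same for the moment, N m; "opening": opening from 0.0 (shut) to 1.0 (fully open).
Only numpy, scipy, OpenCV 4.12 (cv2) and the standard library are available. Lean on these libraries where they do the work, as an engineer would, in place of code of your own. Each camera call takes 0.05 s, during which the arm holds its last target. There are 200 camera calls.

## Working session

There is one attempt and no reset: what is moved stays moved. The work goes in short steps, Python scripts to look and compute and a shell command to move; the robot and the scene stay as the last step left them, time stands still between calls to the robot, and variables do not carry over. Pictures are saved under pics/ and viewed, about 8 in all and at most 12, crops included, and the job is handed in when it is done.

```bash
ls; mkdir -p pics
cat > h.py <<'E'
import numpy as np,cv2
from plant import r
from scipy.spatial.transform import Rotation as R
def snap(n,save=None):
    s=r.snapshot(n)
    if save: cv2.imwrite('pics/'+save,s['pixels'][:,:,::-1])
    return s
def rot(a):
    a=np.array(a,float)
    return a if a.shape==(3,3) else R.from_quat(a).as_matrix()
def cloud(s):
    K=s['K'];d=s['range_z'];v,u=np.mgrid[:480,:640]
    p=np.stack([(u-K[0,2])/K[0,0]*d,-(v-K[1,2])/K[1,1]*d,-d],-1)
    p=p@rot(s['attitude']).T+np.array(s['position']); p[d==0]=np.nan
    return p
E
python3 - <<'E'
from h import *
a=snap('scene','s0.png');b=snap('top','t0.png')
np.savez('s0.npz',s=cloud(a),t=cloud(b),ps=a['pixels'],pt=b['pixels'])
print({k:a[k] for k in a if k not in('pixels','range_z')});print({k:b[k] for k in b if k not in('pixels','range_z')})
print(r.get_state(),r.tips_ahead)
E
```

```text
pics
{'K': array([[580.62450927,   0.        , 319.98244664],
       [  0.        , 580.62450927, 244.0472744 ],
       [  0.        ,   0.        ,   1.        ]]), 'position': array([0.17824428, 0.95458019, 0.89711005]), 'attitude': array([-0.09760243,  0.4158404 ,  0.88487927, -0.18584726])}
{'K': array([[555.12863429,   0.        , 323.37921844],
       [  0.        , 555.12863429, 239.95063875],
       [  0.        ,   0.        ,   1.        ]]), 'position': array([0.44708221, 0.07249612, 1.06293643]), 'attitude': array([-0.0535819 ,  0.03255959,  0.71448547, -0.69683525])}
{'clock': 0.1, 'q': array([ 1.1667801 ,  0.68991493, -0.19452669,  1.56620665,  0.15725637,
        0.90246869, -0.21511021]), 'qd': array([ 0.00027204, -0.00358234,  0.00091812, -0.00270612, -0.00129579,
        0.00078952, -0.00092914]), 'joint_torque': array([-2.67197916e-03, -5.28492987e+01, -1.27159372e+00, -1.53834933e+01,
       -5.26230270e-02,  1.94629363e-03,  2.89759794e-05]), 'tool_pos': array([ 0.26473575, -0.56559348,  0.25699   ]), 'eef_rot': array([ 9.76130485e-01,  2.17183393e-01, -2.10255339e-04, -7.78277781e-04]), 'contact_force': array([-0.03786362, -0.44358688, -0.54622644]), 'moment': array([0.03504434, 0.00364805, 0.02512808]), 'opening': 1.000658667961707} 0.019
```

View pics/s0.png

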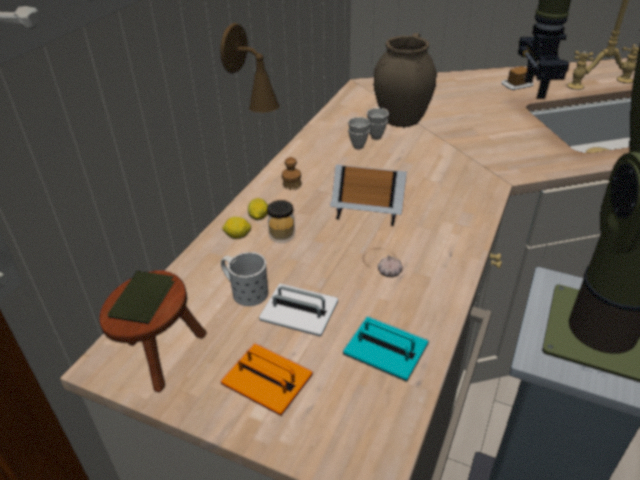

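View pics/t0.png

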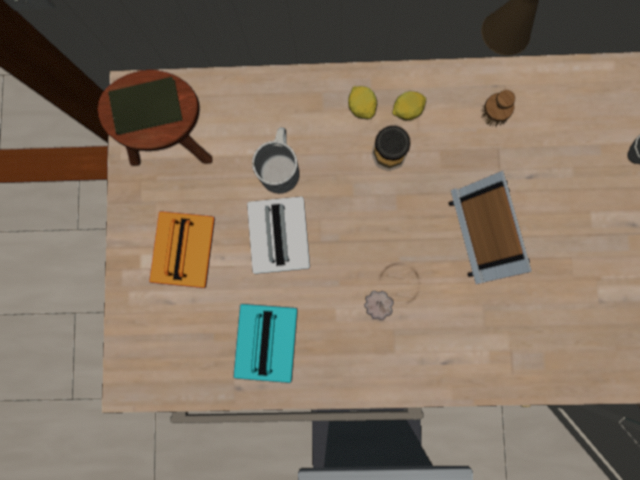

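The holder-shaped candidates in the top picture are white (278,235), teal (266,343) and orange (182,249). The white one with steel hoops fits. The board and stand are at (490,228), the jar at (392,145), the garlic at (378,305) and the mug at (276,162). Next I'll measure them and take one crop to confirm.

Run:
```python
from h import *
z=np.load('s0.npz')
t=z['t'];pt=z['pt'].astype(int)
hsv=cv2.cvtColor(z['pt'],cv2.COLOR_RGB2HSV)
# white holder
m=np.zeros((480,640),bool);m[190:280,240:315]=True
p=t
base=m&(p[...,2]>0.004)&(p[...,2]<.03)
mask=base.astype(np.uint8)
pp=p[base][:,:2]
rc=cv2.minAreaRect((pp*1000).astype(np.float32));print('holder',rc,np.median(p[base][:,2]),len(pp))
hoop=m&(p[...,2]>.035);q=p[hoop];print('hoop',len(q),cv2.minAreaRect((q[:,:2]*1000).astype(np.float32)) if len(q)>5 else '')
# stand
m=np.zeros((480,640),bool);m[165:290,440:540]=True
st=m&(p[...,2]>.035);q=p[st]
for sl,n in ((st,'top'),):
    c=q.mean(0);u,s,v=np.linalg.svd(q-c);print('plane',c,v,s/np.sqrt(len(q)))
print('stand rect',cv2.minAreaRect((q[:,:2]*1000).astype(np.float32)),q.min(0),q.max(0))
brown=st&(hsv[...,1]>90);qb=p[brown];print('brown',len(qb),cv2.minAreaRect((qb[:,:2]*1000).astype(np.float32)),qb.mean(0))
c=qb.mean(0);print(np.linalg.svd(qb-c)[2][2])
for n,(a,b,c,d) in dict(jar=(120,175,370,415),garlic=(285,325,360,398),mug=(125,195,245,305)).items():
    w=p[a:b,c:d].reshape(-1,3);w=w[w[:,2]>.02];print(n,w.min(0),w.max(0))
I=z['pt'][:,:,::-1]
A=cv2.resize(I[180:300,230:330],(500,600),interpolation=cv2.INTER_CUBIC)[:,:400];B=cv2.resize(I[165:285,440:540],(400,480),interpolation=cv2.INTER_CUBIC)
B=cv2.copyMakeBorder(B,0,120,0,0,cv2.BORDER_CONSTANT)
cv2.imwrite('pics/crop1.png',np.hstack([A,B]))
```

```text
holder ((591.1510620117188, 192.10934448242188), (143.6793975830078, 173.97747802734375), 88.90589141845703) 0.014168469390209548 3785
hoop 484 ((603.4502563476562, 190.26104736328125), (135.30198669433594, 36.23909378051758), 4.132236003875732)
plane [ 0.5800128  -0.19527502  0.08142748] [[-0.97803478 -0.20835073 -0.00615908]
 [ 0.12630083 -0.61586673  0.77766077]
 [-0.16581936  0.75980138  0.62865396]] [0.05155336 0.03375765 0.00440668]
stand rect ((581.8818359375, -195.13734436035156), (180.5448455810547, 82.99739074707031), 11.297370910644531) [ 0.48610071 -0.25006648  0.03500151] [ 0.6765836  -0.13828846  0.12490415]
brown 3139 ((584.2811279296875, -195.64590454101562), (123.92237854003906, 59.54400634765625), 11.999887466430664) [ 0.58362684 -0.19598353  0.08546786]
[ 0.16596827 -0.80016117 -0.57636502]
jar [ 0.70897628 -0.06671139  0.02034432] [0.80363698 0.00476142 0.0917194 ]
garlic [ 0.42465502 -0.02466997  0.0202963 ] [0.47853873 0.02943228 0.05985275]
mug [0.67024181 0.14479399 0.02015813] [0.78229442 0.22601234 0.09528531]
```

View pics/crop1.png

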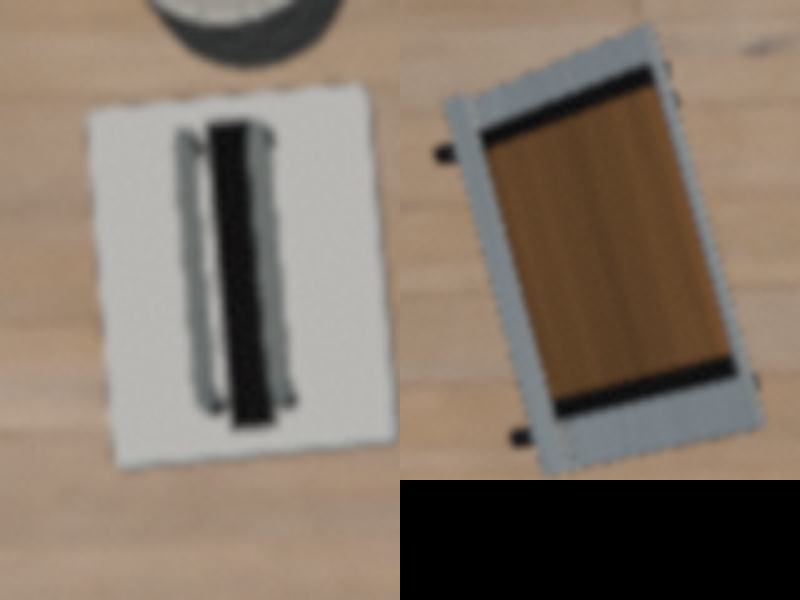

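The crop confirms the white holder with the dark slot between steel hoops (slot at about (240,275) in the crop), and the board lying flat on the grey stand. I'll refine the frames with both cameras.

Run:
```python
from h import *
z=np.load('s0.npz')
yaw=np.deg2rad(11.7);ex=np.array([np.cos(yaw),np.sin(yaw),0]);ey=np.array([-np.sin(yaw),np.cos(yaw),0])
S=np.array([ex,ey,[0,0,1]]); n=np.array([0,.819,.574]);up=np.array([0,-.574,.819])
for k in 'ts':
    p=z[k];hsv=cv2.cvtColor(z['p'+k],cv2.COLOR_RGB2HSV)
    tb=(np.abs(p[...,0]-.45)<.03)&(np.abs(p[...,1]+.1)<.03);print(k,'table z',np.nanmedian(p[tb][:,2]))
    box=(p[...,0]>.46)&(p[...,0]<.70)&(p[...,1]>-.28)&(p[...,1]<-.11)&(p[...,2]>.03)&(p[...,2]<.14)
    box=cv2.erode(box.astype(np.uint8),np.ones((3,3)))>0
    wood=box&(hsv[...,1]>90)&(hsv[...,2]>60); grey=box&(hsv[...,1]<70)&(hsv[...,2]>100)
    for nm,m in (('wood',wood),('grey',grey)):
        q=p[m]@S.T
        print(nm,len(q),'x pct',np.percentile(q[:,0],[1,50,99]),'mid',(np.percentile(q[:,0],1)+np.percentile(q[:,0],99))/2,'n',np.percentile(q@n,[10,50,90]),'up',np.percentile(q@up,[1,99]),'maxz',q[:,2].max())
    c=p[wood].mean(0);nn=np.linalg.svd(p[wood]-c)[2][2];print('yaw from normal',np.degrees(np.arctan2(nn[0],-nn[1])), 'nz',nn[2])
    box=(p[...,0]>.48)&(p[...,0]<.68)&(p[...,1]>.10)&(p[...,1]<.28)&(p[...,2]<.03)&(hsv[...,1]<35)&(hsv[...,2]>140)
    num,lab,stt,cen=cv2.connectedComponentsWithStats(box.astype(np.uint8));i=1+stt[1:,4].argmax()
    q=p[lab==i];print('holder',cv2.minAreaRect((q[:,:2]*1000).astype(np.float32)),np.median(q[:,2]),len(q))
    dk=(p[...,0]>.5)&(p[...,0]<.68)&(p[...,1]>.16)&(p[...,1]<.23)&(hsv[...,2]<45)&(p[...,2]<.03)
    q=p[dk];print('slot',len(q),cv2.minAreaRect((q[:,:2]*1000).astype(np.float32)) if len(q) else '',q.mean(0) if len(q) else '')
```

```text
t table z 0.00026928912766888136
wood 2926 x pct [0.47386794 0.53139243 0.59029749] mid 0.5320827157475096 n [-0.20687802 -0.20504237 -0.20315397] up [0.19858969 0.2929573 ] maxz 0.12490414601045685
grey 1632 x pct [0.44275273 0.5069447  0.6166879 ] mid 0.5297203143877893 n [-0.21452577 -0.21199013 -0.19648108] up [0.18963477 0.29480753] maxz 0.12425605512478688
yaw from normal -168.24365506699152 nz 0.5766440829608627
holder ((589.6480712890625, 190.3544158935547), (140.11126708984375, 112.3571548461914), 4.082925319671631) 0.014125339115612423 2984
slot 368 ((589.9884643554688, 189.8125), (113.52009582519531, 12.384574890136719), 4.505870342254639) [0.58874634 0.18967325 0.01466534]
s table z -0.0011774681378264873
wood 1639 x pct [0.47246116 0.53076747 0.59120497] mid 0.531833065118341 n [-0.2088208  -0.20494995 -0.20103125] up [0.20264787 0.28851315] maxz 0.12268441542738229
grey 845 x pct [0.44301441 0.50564559 0.61611418] mid 0.5295642941491217 n [-0.21592355 -0.20919363 -0.19529232] up [0.18769655 0.28867573] maxz 0.1182380541989001
yaw from normal -168.3245821063932 nz 0.5785583632872915
holder ((590.22265625, 183.1465301513672), (142.5973663330078, 127.55522155761719), 4.472404479980469) 0.012968793331359085 1532
slot 146 ((589.2972412109375, 187.34698486328125), (109.15738677978516, 13.211562156677246), 6.434732913970947) [0.5934121  0.18787117 0.01363297]
```

```bash
python3 -m inch '[[0.8,0.8,0,-0.5,0],[0.8,0.8,0,-0.5,0],[0.8,0.8,0,-0.5,0],[0.8,0.8,0,-0.5,0],[0.8,0.8,0,-0.23,0]]' 20
python3 -m inch '[[0.8,0.82,0,0,0],[0.8,0.82,0,0,0],[0.8,0.82,0,0,0],[0.8,0.82,0,0,0],[0.8,0.82,0,0,0]]'
python3 -m inch '[[0.8,0.82,0,0,0],[0.8,0.82,0,0,0],[0.8,0.82,0,0,0],[0.8,0.82,0,0,0],[0.8,0.82,0,0,0]]'
python3 -m inch '[[0.8,0.82,0,0,0],[0.8,0.82,0,0,0],[0.8,0.82,0,0,0],[0.8,0.82,0,0,0],[0,0,0,0,0]]'
```

```text
clock: 0.6
tool_pos: [0.3656, -0.465, 0.2574]
eef_rot: [0.995, 0.101, -0.0, -0.0]
contact_force: [0.1, -0.1, -0.7]
opening: 0.571
clock: 1.1
tool_pos: [0.4655, -0.3625, 0.2574]
eef_rot: [0.995, 0.102, -0.0, -0.0]
contact_force: [0.0, 0.1, 0.0]
opening: 0.119
clock: 1.6
tool_pos: [0.5654, -0.26, 0.2573]
eef_rot: [0.995, 0.102, -0.0, -0.0]
contact_force: [1.1, 0.4, 0.1]
opening: 0.001
clock: 2.1
tool_pos: [0.6477, -0.1732, 0.2569]
eef_rot: [0.994, 0.105, 0.001, -0.002]
contact_force: [-0.2, 0.5, -0.2]
opening: 0.006
```

```bash
python3 -m inch '[[0.63,0.64,-0.9,0,0],[0,0,-1,0,0],[0,0,-1,0,0],[0,0,-1,0,0],[0,0,-1,0,0]]'
python3 -m inch '[[0,0,-0.8,0,0],[0,0,-0.2,0,0],[0,0,0,0,0]]'
python3 -m inch '[[0,0,-0.16,0,0],[0,0,-0.16,0,0],[0,0,0,0,0]]'
python3 - <<'E'
from h import *
snap('wrist','w1.png')
E
```

```text
clock: 2.6
tool_pos: [0.6599, -0.1639, 0.1339]
eef_rot: [0.995, 0.102, -0.001, 0.0]
contact_force: [0.2, 0.2, -0.6]
opening: 0.007
clock: 2.9
tool_pos: [0.6598, -0.1635, 0.1095]
eef_rot: [0.995, 0.102, -0.001, -0.0]
contact_force: [-0.5, 0.2, 1.0]
opening: 0.002
clock: 3.2
tool_pos: [0.6608, -0.1631, 0.1025]
eef_rot: [0.995, 0.102, 0.0, 0.0]
contact_force: [-0.9, -0.5, -0.5]
opening: 0.003
```

View pics/w1.png

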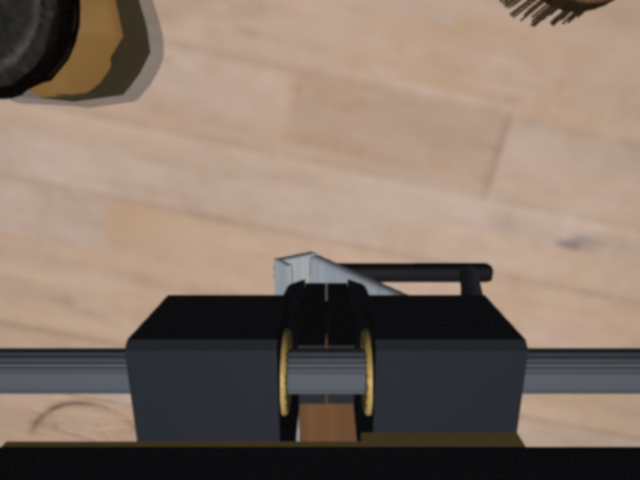

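```bash
python3 -m inch '[[0,0,-0.2,0,0],[0,0,-0.1,0,0],[0,0,0,0,0]]'
python3 -m inch '[[0,0,-0.1,0,0],[0,0,0,0,0]]'
python3 -m inch '[[0,0,-0.1,0,0],[0,0,0,0,0]]'
```

```text
clock: 3.55
tool_pos: [0.6604, -0.1629, 0.0942]
eef_rot: [0.995, 0.102, -0.0, -0.0]
contact_force: [-1.1, -0.2, 0.2]
opening: 0.004
clock: 3.75
tool_pos: [0.6605, -0.163, 0.0919]
eef_rot: [0.995, 0.102, -0.0, -0.0]
contact_force: [-0.1, -0.6, -1.1]
opening: 0.005
clock: 3.95
tool_pos: [0.6606, -0.163, 0.0894]
eef_rot: [0.995, 0.102, -0.0, -0.0]
contact_force: [-0.5, -0.9, 0.1]
opening: 0.005
```

```bash
for i in 1 2; do :; done; python3 -m inch '[[0,0,-0.1,0,0],[0,0,0,0,0]]'
python3 -m inch '[[0,0,-0.1,0,0],[0,0,0,0,0]]'
python3 -m inch '[[0,0,-0.1,0,0],[0,0,0,0,0]]'
python3 -m inch '[[0,0,-0.1,0,0],[0,0,0,0,0]]'
```

```text
clock: 4.15
tool_pos: [0.6605, -0.163, 0.0869]
eef_rot: [0.995, 0.102, -0.0, -0.0]
contact_force: [-0.3, -0.5, -0.1]
opening: 0.005
clock: 4.35
tool_pos: [0.6605, -0.163, 0.0844]
eef_rot: [0.995, 0.102, -0.0, -0.0]
contact_force: [0.6, -0.6, -0.2]
opening: 0.006
clock: 4.55
tool_pos: [0.6606, -0.1629, 0.0819]
eef_rot: [0.995, 0.102, -0.0, -0.0]
contact_force: [-0.6, 0.4, -0.3]
opening: 0.002
clock: 4.75
tool_pos: [0.6611, -0.162, 0.0804]
eef_rot: [0.995, 0.102, 0.0, -0.001]
contact_force: [-1.1, 2.5, 5.0]
opening: 0.006
```

```bash
python3 -m inch '[[0,0,0.45,0,0],[0.04,-0.19,0,0,0],[0,0,0,0,0]]'
python3 -m inch '[[-0.2,-0.04,0,0,0],[-0.2,-0.04,0,0,0],[-0.2,-0.04,0,0,0],[-0.2,-0.04,0,0,0],[0,0,0,0,0]]'
```

```text
clock: 5.05
tool_pos: [0.6621, -0.1695, 0.0916]
eef_rot: [0.995, 0.101, 0.001, 0.001]
contact_force: [-0.8, -0.9, 0.3]
opening: 0.008
clock: 5.55
tool_pos: [0.6405, -0.1721, 0.0909]
eef_rot: [0.995, 0.102, -0.001, -0.0]
contact_force: [0.4, 0.4, -0.1]
opening: 0.006
```

```bash
cat >> h.py <<'E'
yaw=np.deg2rad(11.7);S=np.array([[np.cos(yaw),np.sin(yaw),0],[-np.sin(yaw),np.cos(yaw),0],[0,0,1]]);O=np.array([.5297,-.314,0])
def st(p): return (np.asarray(p)@S.T-O)*1000
def board(k='top',save=None):
    s=snap(k,save);p=st(cloud(s));h=cv2.cvtColor(s['pixels'],cv2.COLOR_RGB2HSV)
    m=(abs(p[...,0])<200)&(abs(p[...,1])<60)&(p[...,2]>30)&(p[...,2]<140)&(h[...,1]>90)&(h[...,2]>60)
    q=p[m];print(k,'wood x pct',np.percentile(q[:,0],[1,99]),'n',np.percentile(q@[0,.819,.574],[5,50,95]),'tcp stand',st(r.get_state()['tool_pos']))
E
python3 -c "
from h import *
board('top');board('scene','s1.png')"
```

```text
top wood x pct [-75.92207595  38.42395116] n [49.65288576 52.11495437 54.54114976] tcp stand [62.83180917 15.89126505 90.80440547]
scene wood x pct [-77.61015583  41.05110009] n [46.7784105  52.1586678  57.39471459] tcp stand [63.07318589 16.00062445 90.72843336]
```

View pics/s1.png

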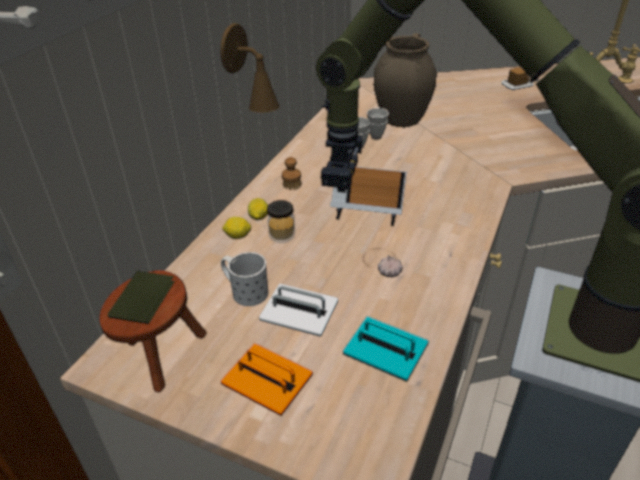

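```bash
python3 -m inch '[[-0.2,-0.045,0,0,0],[-0.2,-0.045,0,0,0],[-0.2,-0.045,0,0,0],[-0.2,-0.045,0,0,0],[0,0,0,0,0]]'
python3 -m inch '[[-0.2,-0.045,0,0,0],[-0.2,-0.045,0,0,0],[-0.2,-0.045,0,0,0],[-0.15,-0.04,0,0,0],[0,0,0,0,0]]'
python3 -c "
from h import *
board('top','t1.png');board('scene')"
```

```text
clock: 6.15
tool_pos: [0.6205, -0.1769, 0.091]
eef_rot: [0.995, 0.102, -0.001, 0.0]
contact_force: [0.5, -0.3, 0.4]
opening: 0.004
clock: 6.65
tool_pos: [0.6021, -0.181, 0.091]
eef_rot: [0.995, 0.102, -0.001, 0.0]
contact_force: [0.2, 0.1, 0.3]
opening: -0.0
top wood x pct [-115.348408     -2.50932419] n [49.4891276  52.06938692 54.49295891] tcp stand [23.2574698  14.55418538 90.92184771]
scene wood x pct [-117.10112046    1.35506616] n [46.94798475 52.00156492 57.43696758] tcp stand [23.42785498 14.50439367 90.88913604]
```

```bash
python3 -m inch '[[0.2,0.04,0,0,0],[0,0,0.9,0,0],[0,0,1,0,0],[0,0,1,0,0],[0,0,1,0,88]]'
python3 -m inch '[[-0.79,-0.22,0.2,0,88],[-0.79,-0.22,0,0,88],[-0.79,-0.22,0,0,88],[-0.79,-0.22,0,0,88],[-0.79,-0.22,0,0,88]]'
python3 -m inch '[[-0.79,-0.22,0,0,88],[-0.79,-0.22,0,0,88],[0,0,0,0,88],[0,0,0,0,88]]'
python3 -c "
from h import *
snap('wrist','w2.png');board('top')"
```

```text
clock: 7.25
tool_pos: [0.6082, -0.1796, 0.1893]
eef_rot: [0.995, 0.102, -0.0, 0.0]
contact_force: [0.3, -0.1, 0.3]
opening: 0.076
clock: 7.75
tool_pos: [0.5088, -0.2074, 0.1936]
eef_rot: [0.995, 0.102, 0.0, 0.0]
contact_force: [-0.2, -0.6, -0.2]
opening: 0.525
clock: 8.15
tool_pos: [0.4707, -0.2182, 0.1937]
eef_rot: [0.995, 0.102, 0.001, 0.0]
contact_force: [0.6, -0.3, -0.2]
opening: 0.893
top wood x pct [-103.82085645    1.97999736] n [49.69917561 52.14374428 54.48042661] tcp stand [-112.16654565    5.19607265  193.60738509]
```

View pics/w2.png

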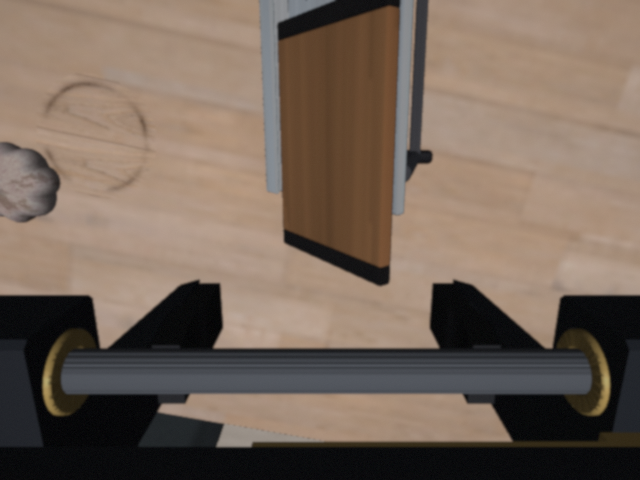

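```bash
python3 -m inch '[[0.08,0.02,-0.9,0,88],[0,0,-0.9,0,88],[0,0,-0.9,0,88],[0,0,-0.88,0,88],[0,0,0,0,70]]' 15
python3 -m inch '[[-0.04,0.2,0,0,65],[-0.04,0.2,0,0,58],[-0.04,0.2,0,0,51],[-0.04,0.2,0,0,44],[0,0,0,0,44]]'
python3 -c "
from h import *
board('top');print(r.get_state()['opening']*88.1)"
```

```text
clock: 8.75
tool_pos: [0.4716, -0.2164, 0.1017]
eef_rot: [0.995, 0.103, -0.002, -0.001]
contact_force: [-0.1, -0.9, 0.2]
opening: 0.928
clock: 9.25
tool_pos: [0.4678, -0.1963, 0.1044]
eef_rot: [0.995, 0.103, 0.0, -0.0]
contact_force: [0.2, -0.3, -0.8]
opening: 0.501
top wood x pct [-73.6504412   -0.27614044] n [56.28765089 79.75723376 87.63158911] tcp stand [-111.50768969   26.33736921  104.31984167]
44.12659634117915
```

```bash
python3 -m inch '[[-0.025,0.12,0,0,36],[-0.02,0.1,0,0,28],[0,0,0,0,24],[0,0,0,0,24]]'
python3 -c "
from h import *
s=snap('scene');snap('wrist','w3.png')
I=s['pixels'][:,:,::-1];A=cv2.resize(I[130:230,310:430],(720,600),interpolation=cv2.INTER_CUBIC);cv2.imwrite('pics/c2.png',A)
print(r.get_state()['opening']*88.1,st(r.get_state()['tool_pos']))"
```

```text
clock: 9.7
tool_pos: [0.4665, -0.1921, 0.1039]
eef_rot: [0.995, 0.102, -0.0, -0.0]
contact_force: [-0.2, 0.3, -0.2]
opening: 0.271
24.373750255648115 [-111.79640799   31.09944379  103.94302965]
```

View pics/w3.png

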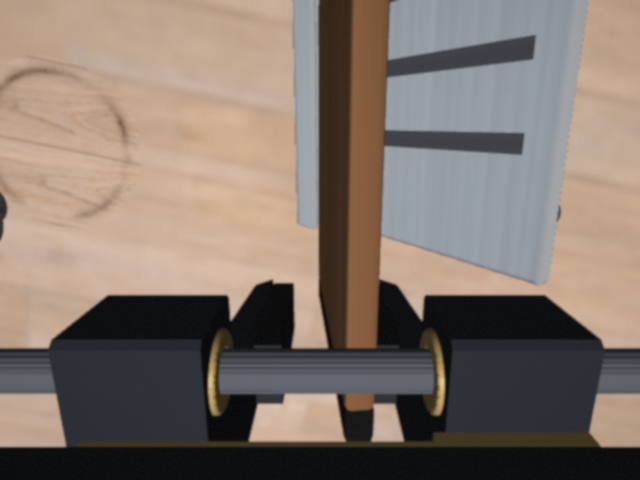

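The board is nearly upright between the fingers, its top edge at (365,200) and its bottom edge still in the groove, so I can pinch it.

```bash
python3 -m inch '[[-0.01,0.04,0,0,16],[0,0,0,0,8],[0,0,0,0,0],[0,0,0,0,0],[0,0,0,0,0]]' 35
python3 -m inch '[[0,0,0.1,0,0],[0,0,0.1,0,0],[0,0,0.1,0,0],[0,0,0.1,0,0],[0,0,0,0,0]]' 45
python3 -c "
from h import *
print(r.get_state()['opening']*88.1,st(r.get_state()['tool_pos']))"
```

```text
clock: 10.3
tool_pos: [0.4666, -0.1921, 0.1042]
eef_rot: [0.995, 0.101, 0.0, 0.001]
contact_force: [0.4, -2.8, 2.5]
opening: 0.088
clock: 10.8
tool_pos: [0.4663, -0.1913, 0.1145]
eef_rot: [0.995, 0.102, 0.0, 0.0]
contact_force: [-1.5, -4.4, 0.8]
opening: 0.088
7.777266969606603 [-111.84309658   32.09368974  114.52275667]
```

```bash
python3 -m inch '[[0,0,0.2,0,0],[0,0,0.3,0,0],[0,0,0.4,0,0],[0,0,0.5,0,0],[0,0,0.5,0,0]]'
python3 -m inch '[[0,0,0.6,0,0],[0,0,0.6,0,0],[0,0,0.5,0,0],[0,0,0,0,0]]'
python3 -c "
from h import *
s=snap('scene')
I=s['pixels'][:,:,::-1];A=cv2.resize(I[70:230,300:460],(600,600),interpolation=cv2.INTER_CUBIC);cv2.imwrite('pics/c3.png',A)
p=st(cloud(s));h=cv2.cvtColor(s['pixels'],cv2.COLOR_RGB2HSV)
m=(abs(p[...,0])<200)&(p[...,1]>15)&(p[...,1]<60)&(p[...,2]>70)&(p[...,2]<300)&(h[...,1]>90)&(h[...,2]>60)&(h[...,0]<20)
m=cv2.erode(m.astype(np.uint8),np.ones((3,3)))>0
q=p[m];print(len(q),q.min(0),q.max(0),np.median(q,0),cv2.minAreaRect(q[:,[0,2]].astype(np.float32)))
c=q.mean(0);print('normal',np.linalg.svd(q-c)[2][2])
print(r.get_state()['opening']*88.1,st(r.get_state()['tool_pos']))"
```

```text
clock: 11.3
tool_pos: [0.4662, -0.1904, 0.1625]
eef_rot: [0.995, 0.103, -0.0, -0.0]
contact_force: [0.9, 0.6, -0.9]
opening: 0.087
clock: 11.7
tool_pos: [0.4672, -0.1909, 0.2059]
eef_rot: [0.995, 0.102, 0.002, 0.0]
contact_force: [0.6, -0.4, -0.7]
opening: 0.089
139 [-73.28919381  31.25329048 149.18661289] [ -0.98991998  44.69167828 241.26584101] [-36.72883176  37.51054625 232.1370346 ] ((-35.7828369140625, 197.17076110839844), (94.5678939819336, 61.934349060058594), 81.47650146484375)
normal [ 0.00955998  0.99992299 -0.00791306]
7.948105941462931 [-111.37912348   32.49244823  204.97618213]
```

View pics/c3.png

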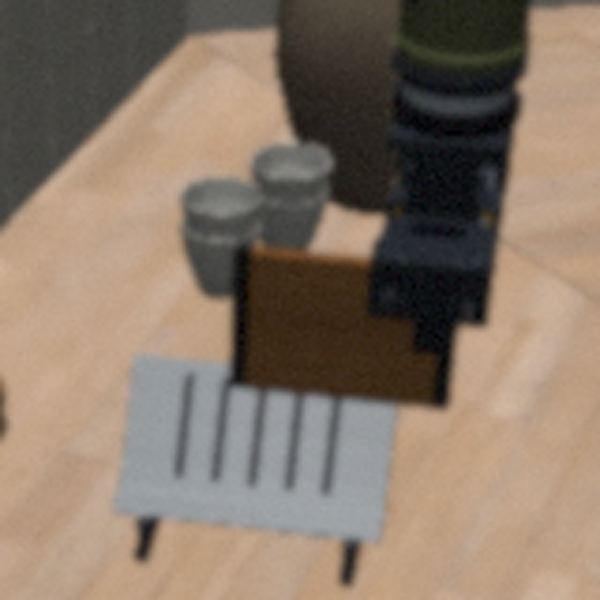

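```bash
cat >> h.py <<'E'
def rayplane(s,px,P,N):
    K=s['K'];u,v=px;d=rot(s['attitude'])@np.array([(u-K[0,2])/K[0,0],-(v-K[1,2])/K[1,1],-1]);c=np.array(s['position'])
    return c+d*((np.array(P)-c)@N/(d@N))
E
python3 -c "
from h import *
s=snap('scene')
t=np.array(r.get_state()['tool_pos']);N=S[1]
for px in [(364,172.7),(418.7,178),(365.3,136.7),(400,139.5)]: print(st(rayplane(s,px,t+N*.004,N)))
print(st(t))"
```

```text
[  5.30679876  36.6423319  142.94530022]
[-124.95574437   36.6423319   143.87707442]
[  5.2361153   36.6423319  240.00184613]
[-74.17645495  36.6423319  240.98347677]
[-111.80948733   32.6423319   204.27613394]
```

```bash
python3 -m inch '[[0.1,0.5,0.1,0,0],[0.18,0.9,0,-0.25,0],[0.18,0.9,0,-0.25,0],[0.18,0.9,0,-0.25,0],[0.18,0.9,0,-0.25,0]]'
python3 -m inch '[[0.18,0.94,0,-0.25,0],[0.18,0.94,0,0,0],[0.18,0.94,0,0,0],[0.18,0.94,0,0,0],[0.18,0.94,0,0,0]]'
python3 -m inch '[[0.18,0.94,0,0,0],[0.18,0.94,0,0,0],[0.18,0.94,0,0,0],[0.18,0.94,0,0,0],[0.18,0.94,0,0,0]]'
python3 -m inch '[[0.16,0.7,0,0,0],[0,0.3,0,0,0],[0,0,0,0,0],[0,0,0,0,0]]'
python3 -c "
from h import *
snap('wrist','w4.png');s=snap('top','t4.png')
p=cloud(s);h=cv2.cvtColor(s['pixels'],cv2.COLOR_RGB2HSV)
t=np.array(r.get_state()['tool_pos']);print(t,R.from_quat(r.get_state()['eef_rot']).as_matrix()[:,0],r.get_state()['opening']*88.1)
m=(p[...,0]>.5)&(p[...,0]<.7)&(p[...,1]>.12)&(p[...,1]<.26)&(p[...,2]>t[2]+.015)&(p[...,2]<t[2]+.042)
q=p[m];print(len(q),cv2.minAreaRect((q[:,:2]*1000).astype(np.float32)),q.min(0),q.max(0))"
```

```text
clock: 12.3
tool_pos: [0.4866, -0.0864, 0.2059]
eef_rot: [0.999, 0.05, -0.001, -0.0]
contact_force: [0.8, 1.0, -1.9]
opening: 0.089
clock: 12.8
tool_pos: [0.5087, 0.0312, 0.2059]
eef_rot: [0.999, 0.037, -0.001, -0.0]
contact_force: [0.7, 0.2, -2.7]
opening: 0.086
clock: 13.3
tool_pos: [0.5308, 0.1486, 0.2057]
eef_rot: [0.999, 0.037, -0.001, -0.0]
contact_force: [0.4, 0.1, -1.0]
opening: 0.087
clock: 13.7
tool_pos: [0.5355, 0.17, 0.2063]
eef_rot: [0.999, 0.036, -0.0, 0.001]
contact_force: [0.0, -0.6, -1.1]
opening: 0.088
[0.53573965 0.1695586  0.20646305] [ 9.97471069e-01  7.10714767e-02 -5.58291740e-04] 7.8880147833834275
16 ((657.0193481445312, 176.11192321777344), (8.582447052001953, 3.575593948364258), 41.83115768432617) [0.65262955 0.17458209 0.22560899] [0.66016286 0.1794232  0.24290505]
```

View pics/w4.png

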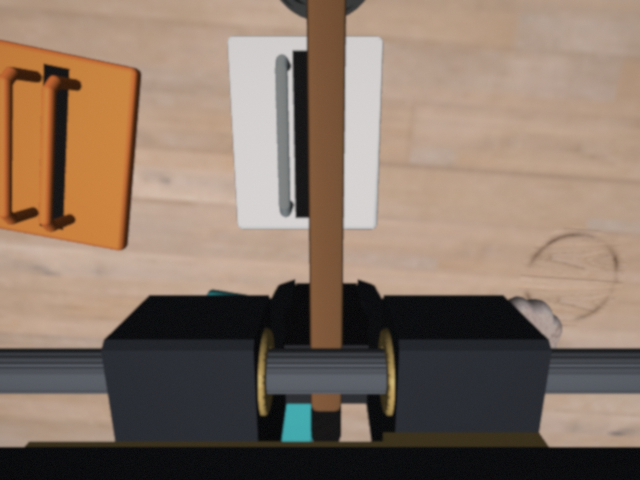

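```bash
python3 -m inch '[[0.03,0.4,-0.5,0,0],[0,0.26,-0.5,0,0],[0,0,0,0,0],[0,0,0,0,0]]'
python3 -c "
from h import *
s=snap('wrist','w5.png');p=cloud(s);h=cv2.cvtColor(s['pixels'],cv2.COLOR_RGB2HSV)
t=np.array(r.get_state()['tool_pos']);ax=R.from_quat(r.get_state()['eef_rot']).as_matrix()[:,0];print(t,ax)
w=(p[...,2]<.022)&(p[...,2]>.008)&(p[...,0]>.5)&(p[...,0]<.67)&(p[...,1]>.11)&(p[...,1]<.27)&(h[...,1]<40)&(h[...,2]>120)
q=p[w];rc=cv2.minAreaRect((q[:,:2]*1000).astype(np.float32));print('holder',rc,len(q))
b=(p[...,2]>t[2]+.02)&(p[...,2]<t[2]+.05)&(h[...,1]>90)&(p[...,0]>.57);q=p[b];print('board top',len(q),q.min(0),q.max(0))
c=q.mean(0);print('line',c,np.linalg.svd(q[:,:2]-c[:2],full_matrices=False)[2][0])
c0=np.array([.5897,.19]);d=c0-t[:2];e=np.array([-ax[1],ax[0]]);print('lateral err mm',d@e*1000,'along',d@ax[:2]*1000)
"
```

```text
clock: 14.2
tool_pos: [0.5361, 0.188, 0.1806]
eef_rot: [0.999, 0.037, -0.001, 0.0]
contact_force: [0.6, 0.2, -1.2]
opening: 0.089
[0.53646648 0.18765973 0.1811039 ] [ 9.97301557e-01  7.34103866e-02 -7.20559714e-04]
holder ((589.2601928710938, 189.60028076171875), (139.61138916015625, 110.35447692871094), 4.0152177810668945) 22302
board top 9205 [0.57000437 0.15944535 0.21143071] [0.6262785  0.19913695 0.23107068]
line [0.60014509 0.19347393 0.21480917] [-0.99722799 -0.07440654]
lateral err mm -1.5739417826299387 along 53.261669494564835
```

View pics/w5.png

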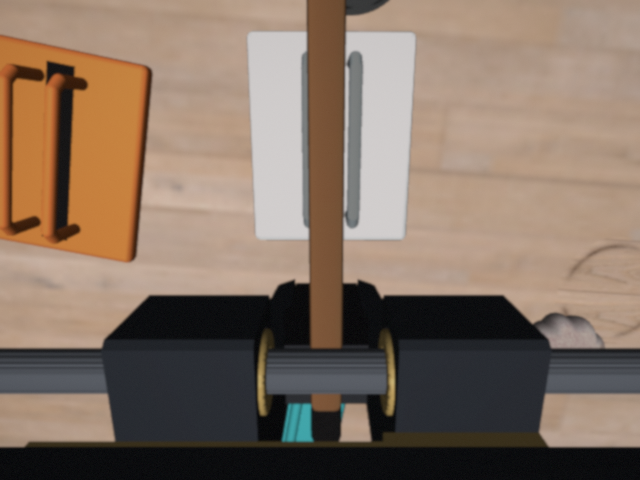

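```bash
python3 -m inch '[[0,-0.09,-0.6,0,0],[0,0,-0.8,0,0],[0,0,-0.4,0,0],[0,0,0,0,0]]'
python3 -m inch '[[0,0,-0.3,0,0],[0,0,-0.4,0,0],[0,0,-0.4,0,0],[0,0,-0.4,0,0],[0,0,-0.2,0,0]]'
python3 -m inch '[[0,0,-0.2,0,0],[0,0,-0.2,0,0],[0,0,0,0,0]]'
```

```text
clock: 14.65
tool_pos: [0.5359, 0.1851, 0.1355]
eef_rot: [0.999, 0.037, -0.001, 0.001]
contact_force: [-0.2, -0.5, -1.7]
opening: 0.086
clock: 15.15
tool_pos: [0.536, 0.1854, 0.0927]
eef_rot: [0.999, 0.037, -0.001, 0.0]
contact_force: [0.6, -0.3, -1.8]
opening: 0.093
clock: 15.45
tool_pos: [0.5363, 0.1855, 0.0834]
eef_rot: [0.999, 0.037, -0.0, 0.0]
contact_force: [-0.2, 0.1, -1.5]
opening: 0.088
```

```bash
python3 -m inch '[[0,0,-0.12,0,0],[0,0,-0.08,0,0],[0,0,0,0,0]]'
python3 -m inch '[[0,0,-0.06,0,0],[0,0,0,0,0]]'
python3 -m inch '[[0,0,-0.06,0,0],[0,0,0,0,0]]'
```

```text
clock: 15.75
tool_pos: [0.5369, 0.1856, 0.0794]
eef_rot: [0.999, 0.037, 0.0, -0.0]
contact_force: [-0.5, -0.5, 2.2]
opening: 0.087
clock: 15.95
tool_pos: [0.5369, 0.1857, 0.0793]
eef_rot: [0.999, 0.037, 0.001, -0.0]
contact_force: [-3.0, -0.0, 14.3]
opening: 0.085
clock: 16.15
tool_pos: [0.5369, 0.1856, 0.0793]
eef_rot: [0.999, 0.037, 0.001, -0.0]
contact_force: [-5.6, -1.4, 27.7]
opening: 0.087
```

```bash
python3 -m inch '[[0,0,0.1,0,0],[0,0,0,0,0],[0,0,0,0,14],[0,0,0,0,20],[0,0,0,0,24]]'
python3 -m inch '[[0,0,0,0,40],[0,0,0,0,40],[0,0,0,0,40]]'
python3 -c "
from h import *
s=snap('scene')
I=s['pixels'][:,:,::-1];A=cv2.resize(I[220:350,200:360],(738,600),interpolation=cv2.INTER_CUBIC);cv2.imwrite('pics/c6.png',A)"
```

```text
clock: 16.65
tool_pos: [0.5365, 0.1855, 0.0781]
eef_rot: [0.999, 0.037, -0.0, 0.0]
contact_force: [-1.2, 0.9, 0.5]
opening: 0.269
clock: 16.95
tool_pos: [0.5366, 0.1855, 0.0784]
eef_rot: [0.999, 0.037, -0.0, 0.0]
contact_force: [-1.6, -0.1, -0.2]
opening: 0.452
```

View pics/c6.png

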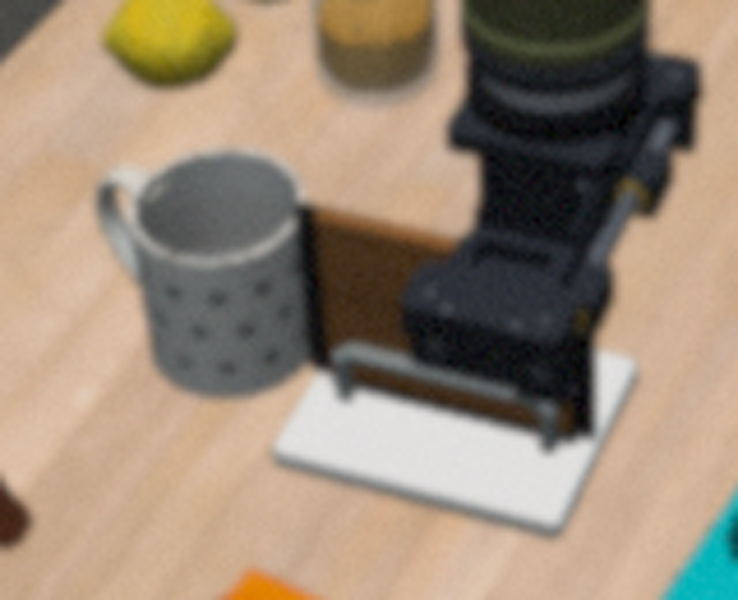

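```bash
python3 -m inch '[[0,0,0,0,52],[0,0,0,0,64],[0,0,0,0,76],[0,0,0,0,88],[0,0,0,0,88]]'
python3 -m inch '[[0,0,0.3,0,88],[0,0,0.6,0,88],[0,0,0.8,0,88],[0,0,1,0,88],[0,0,1,0,88]]'
python3 -m inch '[[-0.5,0,1,0,88],[-0.8,-0.5,0,0,88],[-0.8,-0.8,0,0,88],[-0.5,-0.8,0,0,88],[0,0,0,0,88]]'
python3 -c "
from h import *
s=snap('scene');b=snap('top');p=cloud(b);h=cv2.cvtColor(b['pixels'],cv2.COLOR_RGB2HSV)
m=(p[...,0]>.5)&(p[...,0]<.68)&(p[...,1]>.13)&(p[...,1]<.25)&(p[...,2]>.055)&(p[...,2]<.16)
m&=~((p[...,0]>.665))
q=p[m];print(len(q),q.min(0),q.max(0),cv2.minAreaRect((q[:,:2]*1000).astype(np.float32)))
t=m&(p[...,2]>np.percentile(q[:,2],90)-.006);qq=p[t];print('top edge z at ends',np.median(qq[qq[:,0]<.54][:,2]),np.median(qq[qq[:,0]>.63][:,2]),'y',np.median(qq[:,1]))
for n,(a,e,c,d) in dict(jar=(120,175,370,415),garlic=(285,325,360,398),mug=(125,195,245,305)).items():
    w=p[a:e,c:d].reshape(-1,3);w=w[w[:,2]>.02];print(n,w.min(0),w.max(0))
I=s['pixels'][:,:,::-1];A=cv2.resize(I[190:350,200:420],(800,582),interpolation=cv2.INTER_CUBIC);cv2.imwrite('pics/c7.png',A)"
```

```text
clock: 17.5
tool_pos: [0.5366, 0.1856, 0.0785]
eef_rot: [0.999, 0.037, 0.0, 0.0]
contact_force: [1.0, -0.2, -0.1]
opening: 0.886
clock: 18.0
tool_pos: [0.5367, 0.1855, 0.1731]
eef_rot: [0.999, 0.037, 0.0, -0.0]
contact_force: [-0.0, 0.4, 0.7]
opening: 1.001
clock: 18.5
tool_pos: [0.4697, 0.1299, 0.1973]
eef_rot: [0.999, 0.035, -0.001, 0.001]
contact_force: [0.7, 0.1, 0.7]
opening: 1.002
442 [0.55870877 0.18395861 0.0562445 ] [0.66173858 0.19805128 0.11783433] ((610.2626953125, 191.43309020996094), (103.34546661376953, 8.625998497009277), 4.0514655113220215)
top edge z at ends nan 0.11382646745323322 y 0.1912872957041908
jar [ 0.70902428 -0.06664319  0.02029562] [0.80417163 0.00491608 0.09146354]
garlic [ 0.42463093 -0.02399895  0.021549  ] [0.47850429 0.04593413 0.28896471]
mug [0.64671064 0.14495397 0.02014732] [0.78304493 0.22612697 0.11760573]
  return _methods._mean(a, axis=axis, dtype=dtype,
  ret = ret.dtype.type(ret / rcount)
```

View pics/c7.png

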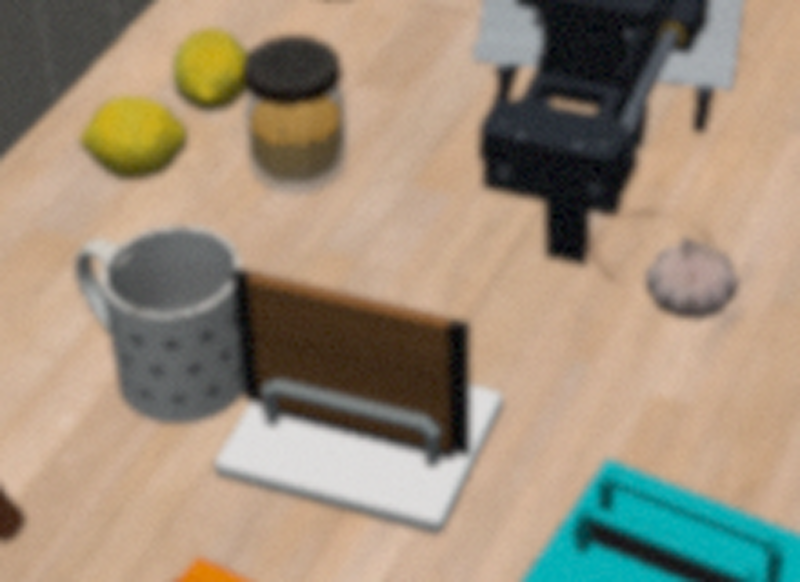

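```bash
python3 -c "
from plant import r
print(r.finish_job())"
```

```text
the job is handed in; nothing more can be done
None
```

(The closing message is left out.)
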